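# Glue syringes back in the rack by size

## Robot

A 6-joint arm with a two-finger parallel gripper is mounted at the origin on a cart in front of the work surface, level with it; the furniture and walls round the work are solid. World frame = base frame: x ahead of the robot, y to its left, z up, the work surface at z = 0. Lengths are in m, angles in rad, forces in N, time in s.
With the tool pointing down it reaches from about 0.375 to 0.9 m from the base axis. Payload 3.1 kg.
Tool frame: the origin (TCP) lies midway between the tips of the shut fingers; the grasp point (between the pads) lies 19 mm behind it (manip.grip_depth is the distance from the TCP to the grasp point, in m); z points along the fingers, y is the line along which they close (so a half turn about z gives the same grasp; the last joint's range is limited). The gripper opens to 85 mm and grips with 20 to 120 N. Pads are 22 mm wide; open, the fingers measure 114 mm over their backs; the gripper's body (76 mm by 85 mm) begins 54 mm behind the grasp point. The pads swing forward as they close: fully open they stand 13 mm farther back than shut.
Start: joints at [-1.405, 0.527, 1.433, -0, 1.181, -0.178], TCP at [0.211, -0.588, 0.231] pointing down, gripper open.
Joint ranges: [-3.08, 3.08], [-0.75, 2.2], [0.22, 2.44], [-1.43, 4.57], [0, 2.65], [-2.85, 2.85]. Speed limits (rad/s): [2.79, 2.79, 3.14, 3.14, 3.14, 3.14].

## Interface

Orientations are given as a unit quaternion [x, y, z, w].
In Python, from station import telemetry, snapshot, manip gives the robot as it stands. The module is installed in compiled form; this text tells all that it offers.
- The arm moves only by the shell command python3 -m crank 'ROWS' [OPENING] [FORCE]. ROWS is text: rows parted by semicolons, each of 6 numbers parted by spaces: the shift along the tool's x, y, z as a fraction of full scale, then the turn, a rotation vector about the tool's x, y, z as a fraction of full scale. A call has exactly 5 rows; each row shifts and turns the commanded pose from where the row before left it, along the tool's axes as they then stand; what a row does not reach is not made up. Full scale, the value 1, is 4 cm for a shift and 90 degrees for a turn. A row lasts 1/10 s, in which the tool goes at most 50 mm and 8.59 degrees, less where a joint would pass 70% of its speed; a pose out of reach is approached as far as the arm can. A call with a number of a shift or a turn outside -1 to 1 is refused whole. A call with a gripper value outside its range is refused whole. OPENING is the opening, from -1 (shut) to 1 (fully open), set as the call begins (- or left out, the last holds). The fingers move at their own pace and stop on an object; FORCE is the grip in N (left out, the last holds). Time passes only in rows, so rows that do not move let the fingers close, or fill a call up. It gives the time, the measured TCP pose, the force, the opening and the grip force at its end, in the units of the state.
- telemetry.sense(): the state, without advancing time (a new reading comes with each control period).
- snapshot(name): name is "side" or "top" or "wrist"; returns a dict with "image" (480x640x3 uint8, red, green, blue), "depth" (480x640 float32, m along the optical axis (not along the pixel's ray), 0 where there is no reading), "camera_matrix" (3x3 intrinsics, pixels), "rvec" (rotation vector, rad) and "tvec" (3), from world to camera coordinates, as OpenCV has them. Camera axes: x right, y down, z forward; pixel columns grow to the right and rows downward; lengths in m; the calibration is good to about 2 mm. A picture is of the moment at which its call begins.
- manip.sign_off(): hands the job in; it is judged then, once.
The state is a dict: "t": time; "q": joint angles; "qd": joint speeds; "tau": joint torques, N m; "tcp_pos": TCP position; "tool_rot": TCP orientation; "force": force on the tool from outside, world axes, zero at the start; "ft_torque": the same for the moment, N m; "finger_gap": opening from 0.0 (shut) to 1.0 (fully open); "gripper_force": force on a finger pad.
Only numpy, scipy, OpenCV 4.12 (cv2) and the standard library are available. Lean on these libraries where they do the work, as an engineer would, in place of code of your own. Each camera call takes 0.05 s, during which the arm holds its last target. There are 200 camera calls.

## Task

Put the three loose glue syringes into the free notches of the syringe rack so that the five lie in order of size, from the largest at the one end to the smallest at the other. Each must lie down in the notches of both combs, its barrel centred on the rack and its capped tip pointing the same way as the two that are already there. Leave those two, the jar, the needle tin and the gauge block where they are.

Things in the scene. Friction and masses are not known exactly. Their poses are not given: they have to be found in the camera images.
- syringe_a: White syringe, largest of five, lying in an end notch of the rack: barrel 34 mm across, 160 long; at the back a flange 48 wide, 35 high, 3 thick; at the front a grey tip cap 22 mm long (182 over all). Origin: barrel's axis, half way along the barrel (cap not counted), 44 mm above the bench. x: along the axis to the tip cap. Grip across the middle.
- syringe_b: White syringe, second largest of five, loose on the bench: barrel 28 mm across, 136 long; at the back a flange 42 wide, 29 high, 3 thick; at the front a grey tip cap 20 mm long (156 over all). Origin: barrel's axis, half way along the barrel (cap not counted), 14.5 mm above the bench at first, 39.8 seated in a notch. x: along the axis to the tip cap. Grip across the middle.
- syringe_c: White syringe, the middle one of five sizes, loose on the bench: barrel 22 mm across, 112 long; at the back a flange 36 wide, 23 high, 3 thick; at the front a grey tip cap 19 mm long (131 over all). Origin: barrel's axis, half way along the barrel (cap not counted), 11.5 mm above the bench at first, 35.6 seated in a notch. x: along the axis to the tip cap. Grip across the middle.
- syringe_d: White syringe, second smallest of five, loose on the bench: barrel 16 mm across, 92 long; at the back a flange 30 wide, 17 high, 3 thick; at the front a grey tip cap 17 mm long (109 over all). Origin: barrel's axis, half way along the barrel (cap not counted), 8.5 mm above the bench at first, 31.3 seated in a notch. x: along the axis to the tip cap. Grip across the middle.
- syringe_e: White syringe, smallest of five, lying in the other end notch of the rack: barrel 12 mm across, 80 long; at the back a flange 26 wide, 13 high, 3 thick; at the front a grey tip cap 16 mm long (96 over all). Origin: barrel's axis, half way along the barrel (cap not counted), 28 mm above the bench. x: along the axis to the tip cap. Grip across the middle.
- rack: Fixed rack. Origin: middle of its base plate's front edge, on the bench (plate 100 in x, 296 in y, 6 mm high). Two black combs along y, 10 thick, centred at x = 20 and 80. Each has five equal 90 degree V notches: roots at z = 20, y = 116, 58, 0, -58, -116; mouths 40 wide at z = 40 (top). Barrels lie along x, centred at x = 50. The two in the end notches point to +x; which end is which varies.
- jar: Bystander: plastic jar with green screw cap, 56 mm diameter, 79 mm high. Origin: centre of its underside.
- needle_tin: Bystander: flat round tin with green lid, 71 mm diameter, 32 mm high. Origin: centre of its underside.
- gauge_block: Bystander: stepped steel gauge block, 24 x 50 x 32 mm. Origin: centre of its underside.
Things that resemble listed ones, but are neither listed nor needed, are in the scene too. Leave any orange look-alike of the syringe_c alone.

How it is judged:
By the outcome, as a careful person would: the job done as asked, in the order asked, and still so for the second after the job is handed in, with the robot touching nothing.
It also fails if it takes over 93 s, if anything falls off the work surface, if the arm or the gripper's body presses on something with over 40 N, if the wrist force passes 120 N, or if a joint passes its speed limit or range.

## Working session

There is one attempt and no reset: what is moved stays moved. The work goes in short steps, Python scripts to look and compute and a shell command to move; the robot and the scene stay as the last step left them, time stands still between calls to the robot, and variables do not carry over. Pictures are saved under pics/ and viewed, at most 14 in all, crops included, and the job is handed in when it is done.

```bash
mkdir -p pics; ls
python3 - <<'E'
from station import telemetry, snapshot, manip
import cv2, numpy as np
s=telemetry.sense(); print({k:np.round(v,3).tolist() for k,v in s.items()}, manip.grip_depth)
for n in("top","side"):
    d=snapshot(n); cv2.imwrite(f"pics/{n}0.png",d["image"][:,:,::-1]); np.savez(f"{n}0.npz",**d)
    R=cv2.Rodrigues(d["rvec"])[0]; print(n,d["camera_matrix"].tolist(),(-R.T@d["tvec"].ravel()).round(3),R.round(2).tolist())
E
```

```text
pics
{'t': 0.0, 'q': [-1.404, 0.528, 1.434, 0.0, 1.181, -0.179], 'qd': [0.002, -0.0, 0.001, 0.001, 0.0, 0.002], 'tau': [0.002, -44.235, -17.802, -0.0, 0.008, 0.0], 'tcp_pos': [0.211, -0.587, 0.23], 'tool_rot': [0.985, 0.172, 0.0, -0.001], 'force': [0.631, 0.39, 0.131], 'ft_torque': [-0.007, 0.079, -0.002], 'gripper_force': 0.0, 'finger_gap': 1.003} 0.0187
top [[600.9290444783852, 0.0, 331.72595364556787], [0.0, 600.9290444783852, 236.69210707560512], [0.0, 0.0, 1.0]] [0.24  0.02  1.797] [[0.0, -1.0, -0.0], [-0.99, -0.0, -0.17], [0.17, 0.0, -0.99]]
side [[517.4906274452607, 0.0, 323.5842024993467], [0.0, 517.4906274452607, 230.8929503098749], [0.0, 0.0, 1.0]] [ 0.487 -1.409  0.879] [[1.0, 0.0, 0.02], [0.02, -0.5, -0.86], [0.01, 0.86, -0.5]]
```

View pics/top0.png

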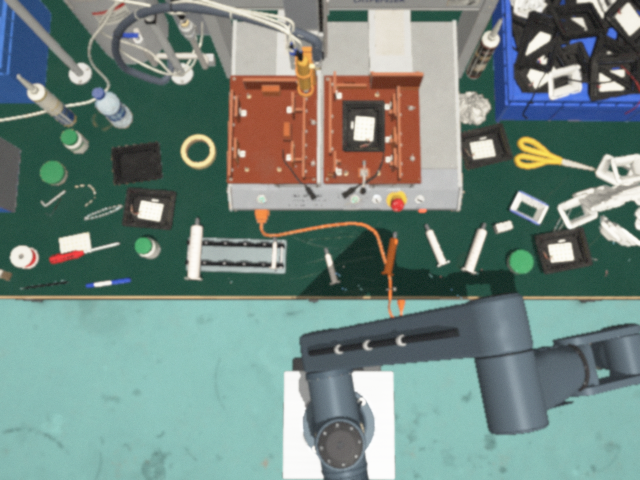

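View pics/side0.png

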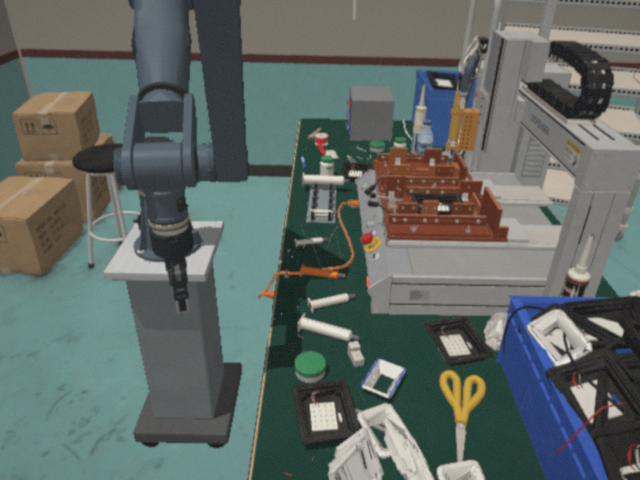

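Top view: the rack spans about (190–285, 235–272), with syringe_a at its left end (195,248). The loose white syringes are at (331,265), (435,245) and (475,248). The orange look-alike is at (391,253), to be left alone. I'll confirm in one enlarged crop and measure.

```bash
cat > h.py <<'E'
import numpy as np, cv2
def ray(d,uv,z):
    """pixels -> world points on the plane(s) of height z"""
    R=cv2.Rodrigues(d["rvec"])[0]; c=-R.T@np.ravel(d["tvec"])
    uv=np.atleast_2d(np.float64(uv))
    n=cv2.undistortPoints(uv[:,None],d["camera_matrix"],None)[:,0]
    r=np.c_[n,np.ones(len(n))]@R
    return c+r*((z-c[2])/r[:,2])[:,None]
def proj(d,P):
    return cv2.projectPoints(np.float64(P).reshape(-1,1,3),d["rvec"],d["tvec"],d["camera_matrix"],None)[0][:,0]
E
python3 - <<'E'
import numpy as np,cv2
from h import *
d=dict(np.load("top0.npz")); im=d["image"]
cv2.imwrite("pics/crop.png",cv2.resize(im[205:290,180:530,::-1],None,fx=2.28,fy=2.28*1,interpolation=cv2.INTER_CUBIC))
hsv=cv2.cvtColor(im,cv2.COLOR_RGB2HSV)
m=((hsv[...,1]<60)&(hsv[...,2]>120)).astype(np.uint8); m[:212]=0;m[292:]=0
n,l,st,ce=cv2.connectedComponentsWithStats(m)
for i in range(1,n):
    if st[i,4]<25: continue
    ys,xs=np.where(l==i); z=.012
    P=ray(d,np.c_[xs,ys],z)[:,:2]; c=P.mean(0); w,v=np.linalg.eigh(np.cov((P-c).T)); t=(P-c)@v
    print(st[i],ce[i].round(1),c.round(4),"dir",v[:,1].round(3),"len",np.ptp(t,axis=0).round(3))
E
```

```text
[ 84 212  29   8 104] [ 95.2 215.1] [0.6116 0.7381] dir [-0.197  0.98 ] len [0.019 0.086]
[137 212  26  10 212] [150.  215.8] [0.6095 0.5717] dir [0.062 0.998] len [0.029 0.075]
[518 212  29  13 167] [535.7 216.5] [ 0.6086 -0.5973] dir [0.091 0.996] len [0.039 0.085]
[558 212  41  18 398] [577.5 219.1] [ 0.6008 -0.7236] dir [-0.15   0.989] len [0.057 0.12 ]
[634 212   6  19  92] [637.  220.5] [ 0.5967 -0.9032] dir [-0.998  0.057] len [0.016 0.056]
[599 215  41  32 675] [617.  233.2] [ 0.5576 -0.8396] dir [0.526 0.851] len [0.061 0.14 ]
[ 184  219  103   62 2895] [231.7 254.9] [0.4905 0.3206] dir [0.052 0.999] len [0.184 0.299]
[495 220  19  14 179] [503.7 226.3] [ 0.5782 -0.499 ] dir [-0.316  0.949] len [0.032 0.055]
[426 225  24  42 358] [436.  247.5] [ 0.5135 -0.2926] dir [-0.927 -0.375] len [0.041 0.131]
[462 225  25  49 497] [475.4 250.5] [ 0.5045 -0.4105] dir [-0.935  0.355] len [0.043 0.152]
[ 58 232  62  22 689] [ 80.3 243.2] [0.5254 0.7769] dir [0.057 0.998] len [0.066 0.186]
[547 239  28  24 514] [560.7 251.5] [ 0.5017 -0.6662] dir [-0.158  0.987] len [0.07  0.077]
[139 240  22  19 185] [151.9 251.1] [0.5016 0.5603] dir [-0.745  0.667] len [0.048 0.06 ]
[  9 245  30  24 502] [ 22.6 256.3] [0.4854 0.9472] dir [0.261 0.965] len [0.07 0.09]
[325 249  13  35 188] [330.2 266. ] [0.4573 0.0253] dir [-0.967 -0.254] len [0.021 0.105]
[ 94 280  18   7 101] [102.6 283.2] [0.4049 0.702 ] dir [-0.118  0.993] len [0.017 0.051]
```

View pics/crop.png

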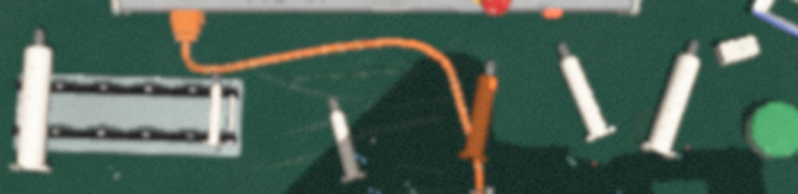

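```bash
cat >> h.py <<'E'
from scipy.spatial.transform import Rotation as Ro
def go(p,yaw,s=None):
    """shift (full-scale units, along present tool axes) and turn units about tool z, to TCP p with tool x at yaw (deg), tool down"""
    from station import telemetry
    s=s or telemetry.sense(); R=Ro.from_quat(s["tool_rot"])
    d=R.inv().apply(np.array(p)-s["tcp_pos"])/.04
    T=Ro.from_euler("z",yaw,degrees=True)*Ro.from_quat([1,0,0,0])
    r=(R.inv()*T).as_rotvec()/(np.pi/2)
    print("t",round(s["t"],2),"pos",np.round(s["tcp_pos"],4),"yaw",np.degrees(np.arctan2(*R.as_matrix()[1::-1,0])).round(2),"shift",d.round(2),"turn",r.round(3))
E
python3 -c "
from h import *; go([.45,-.35,.28],0)"
```

```text
t 0.1 pos [ 0.2112 -0.5876  0.2304] yaw 19.75 shift [ 7.63 -3.57 -1.23] turn [-0.001 -0.     0.219]
```

```bash
python3 -m crank '0.75 -0.35 -0.12 0 0 0;0.75 -0.35 -0.12 0 0 0;0.75 -0.35 -0.12 0 0 0;0.75 -0.35 -0.12 0 0 0;0.75 -0.35 -0.12 0 0 0' && python3 -m crank '0.78 -0.36 -0.13 0 0 0;0.78 -0.36 -0.13 0 0 0;0.78 -0.36 -0.13 0 0 0;0.78 -0.36 -0.12 0 0 0;0.76 -0.36 -0.12 0 0 0' && python3 -m crank '0 0 0 0 0 0.073;0 0 0 0 0 0.073;0 0 0 0 0 0.073;0 0 0 0 0 0;0 0 0 0 0 0'
python3 - <<'E'
from h import *
from station import snapshot
d=snapshot("wrist"); np.savez("w1.npz",**d); cv2.imwrite("pics/w1.png",d["image"][:,:,::-1])
go([.45,-.35,.28],0)
R=cv2.Rodrigues(d["rvec"])[0]; print((-R.T@d["tvec"].ravel()).round(3),R.round(2).tolist())
E
```

```text
t: 0.6
tcp_pos: [0.3294, -0.4703, 0.255]
tool_rot: [0.985, 0.171, -0.0, -0.001]
force: [0.0, -0.3, 0.0]
finger_gap: 0.997
gripper_force: 0.0
t: 1.1
tcp_pos: [0.4512, -0.35, 0.2803]
tool_rot: [0.985, 0.172, -0.0, -0.0]
force: [-0.4, -0.6, 0.1]
finger_gap: 1.0
gripper_force: 0.0
t: 1.6
tcp_pos: [0.4503, -0.3512, 0.2802]
tool_rot: [1.0, 0.002, -0.0, -0.0]
force: [-0.5, 0.4, 0.4]
finger_gap: 1.004
gripper_force: 0.0
t 1.65 pos [ 0.4503 -0.3513  0.2802] yaw 0.16 shift [-0.01 -0.03  0.01] turn [-0.     0.     0.002]
[ 0.517 -0.351  0.422] [[0.0, -1.0, -0.0], [-0.96, -0.0, 0.26], [-0.26, -0.0, -0.96]]
```

View pics/w1.png

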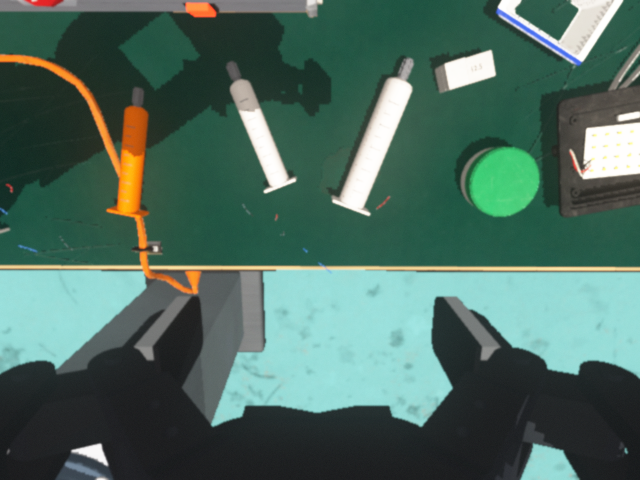

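Wrist view: syringe_c at (262,135) and syringe_b at (375,140). Both have white barrels with grey caps pointing up. The orange look-alike is at (130,160), the gauge block at (465,70) and the tin at (505,180). Now I'll measure the axes.

```bash
cat >> h.py <<'E'
def world(d):
    v,u=np.mgrid[:480,:640]; R=cv2.Rodrigues(d["rvec"])[0]; K=d["camera_matrix"]; Z=d["depth"]
    C=np.stack([(u-K[0,2])/K[0,0]*Z,(v-K[1,2])/K[1,1]*Z,Z],-1)
    W=(C-np.ravel(d["tvec"]))@R; W[Z==0]=np.nan; return W
def syringe(d,box,za,L,cap,hmin):
    """axis pose of the syringe in pixel box (u0,v0,u1,v1): barrel centre, yaw(deg), overall length seen"""
    u0,v0,u1,v1=box; W=world(d); hsv=cv2.cvtColor(d["image"],cv2.COLOR_RGB2HSV)
    m=(W[...,2]>hmin)&(hsv[...,1]<90); k=np.zeros_like(m); k[v0:v1,u0:u1]=m[v0:v1,u0:u1]
    n,l,st,_=cv2.connectedComponentsWithStats(k.astype(np.uint8)); i=1+st[1:,4].argmax(); v,u=np.where(l==i)
    P=ray(d,np.c_[u,v],za)[:,:2]
    a=np.array([1.,0]); c=P.mean(0)
    w,V=np.linalg.eigh(np.cov((P-c).T)); a=V[:,1]*np.sign(V[0,1])
    for _ in range(3):                      # midline of the barrel part
        t=(P-c)@a; s=(P-c)@[-a[1],a[0]]; lo,hi=t.min(),t.max()
        T=np.arange(lo+.012,hi-cap-.008,.003); M=[(s[(t>=q)&(t<q+.003)].min()+s[(t>=q)&(t<q+.003)].max())/2 for q in T]
        k1,k0=np.polyfit(T+.0015,M,1); c=c+k0*np.array([-a[1],a[0]]); a=a+k1*np.array([-a[1],a[0]]); a/=np.linalg.norm(a)
    t=(P-c)@a; lo,hi=t.min(),t.max()
    wid=np.ptp(((P-c)@[-a[1],a[0]])[(t>lo+.02)&(t<hi-cap-.01)])
    cb=c+a*(lo+L/2); cf=c+a*(hi-cap-L/2)
    print("from back",cb.round(4),"from tip",cf.round(4),"yaw",np.degrees(np.arctan2(a[1],a[0])).round(2),"len",round(hi-lo,4),"width",wid.round(4),"ztop",np.nanpercentile(W[v,u,2],95).round(4))
    return (cb+cf)/2,a
E
python3 - <<'E'
from h import *
d=dict(np.load("w1.npz"))
W=world(d); print("bench z",[W[v,u].round(4).tolist() for v,u in((230,250),(150,320),(200,430),(60,300))])
for b,z,L,c in(((215,40,310,205),.0115,.112,.019),((320,40,420,225),.0145,.136,.020)): syringe(d,b,z,L,c,.004)
E
```

```text
bench z [[0.4104, -0.2753, -0.0015], [0.4994, -0.3544, -0.001], [0.4455, -0.4771, -0.0014], [0.5884, -0.3335, -0.0015]]
from back [ 0.5144 -0.292 ] from tip [ 0.5153 -0.2917] yaw 21.54 len 0.132 width 0.0219 ztop 0.0221
from back [ 0.5036 -0.4089] from tip [ 0.5059 -0.4098] yaw -20.65 len 0.1585 width 0.028 ztop 0.0279
```

```bash
python3 -m crank '0 -0.9 0 0 0 0;0 -0.9 0 0 0 0;0 -0.9 0 0 0 0;0 -0.9 0 0 0 0;0 -0.9 0 0 0 0' >/dev/null && python3 -m crank '0 -0.9 0 0 0 0;0 -0.9 0 0 0 0;0 -0.9 0 0 0 0;0 -0.9 0 0 0 0;0 0 0 0 0 0'
python3 - <<'E'
from h import *
from station import snapshot
d=snapshot("wrist"); np.savez("w2.npz",**d); cv2.imwrite("pics/w2.png",d["image"][:,:,::-1])
E
python3 -m crank '0 -1 -0.2 0 0 0;0 -1 -0.2 0 0 0;0 -1 -0.2 0 0 0;0 -1 -0.2 0 0 0;0 -1 -0.2 0 0 0' >/dev/null && python3 -m crank '0 -1 -0.2 0 0 0;0 -1 0 0 0 0;0 -0.5 0 0 0 0;0 0 0 0 0 0;0 0 0 0 0 0'
python3 - <<'E'
from h import *
from station import snapshot
d=snapshot("wrist"); np.savez("w3.npz",**d); cv2.imwrite("pics/w3.png",d["image"][:,:,::-1])
E
```

```text
t: 2.65
tcp_pos: [0.4491, -0.0238, 0.2805]
tool_rot: [1.0, 0.003, -0.001, -0.001]
force: [-0.0, -0.7, -0.1]
finger_gap: 1.001
gripper_force: 0.0
t: 3.7
tcp_pos: [0.4505, 0.2717, 0.3282]
tool_rot: [1.0, 0.001, -0.0, 0.001]
force: [-0.1, -0.3, -0.0]
finger_gap: 1.002
gripper_force: 0.0
```

View pics/w2.png

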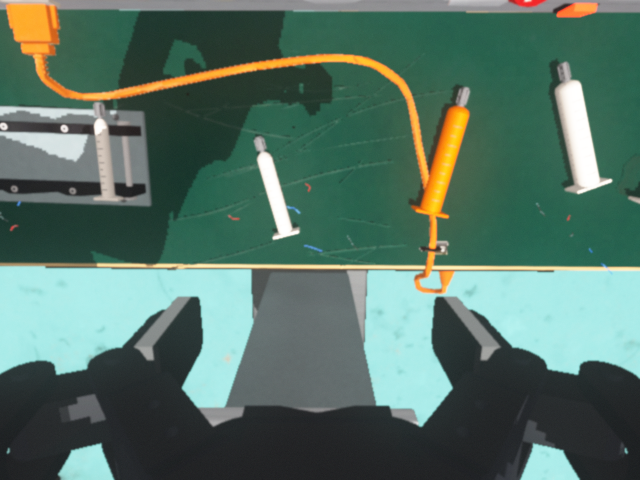

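View pics/w3.png

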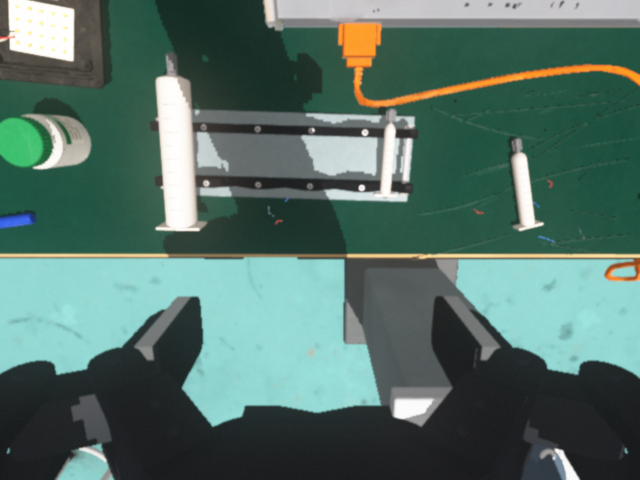

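Wrist views: syringe_d at (275,190) in w2, and the rack at (150–415, 110–200) in w3 with a at (175,150) and e at (390,150), both tips up. Next I measure d and the rack.

Run:
```python
from h import *
d=dict(np.load("w2.npz")); print("d"); syringe(d,(240,125,310,245),.0085,.092,.017,.0035)
d=dict(np.load("w3.npz")); W=world(d)
print("d"); syringe(d,(495,130,550,235),.0085,.092,.017,.0035)
print("a"); ca,aa=syringe(d,(150,40,210,240),.044,.160,.022,.043)
print("e"); ce,ae=syringe(d,(375,100,399,202),.028,.080,.016,.022)
hsv=cv2.cvtColor(d["image"],cv2.COLOR_RGB2HSV)
k=(hsv[...,2]<70)&(W[...,2]>.03)&(W[...,2]<.045); k[:100]=0;k[205:]=0;k[:,:145]=0;k[:,430:]=0
n,l,st,_=cv2.connectedComponentsWithStats(k.astype(np.uint8))
P=W[k][:,:2]; ym=(ca+ce)[1]/2
mid=np.median(P[:,0])
for nm,lo in(("front",st),):
    pass
rows=np.where(k)[0]
for nm,sel in(("back comb x=80",rows<157),("front comb x=20",rows>=157)):
    Q=P[sel]; f=cv2.fitLine(Q.astype(np.float32),cv2.DIST_HUBER,0,.001,.001).ravel()
    print(nm,len(Q),Q.mean(0).round(4),"deg",np.degrees(np.arctan2(-f[0],f[1])).round(2)%180,"x at ymid",(f[2]+(ym-f[3])*f[0]/f[1]).round(4),"y range",np.percentile(Q[:,1],[0,1,99,100]).round(4),"z",np.median(W[k][sel][:,2]).round(4))
dv=ca-ce; print("a-e",dv.round(4),np.linalg.norm(dv).round(4),"yaw",np.degrees(np.arctan2(-dv[0],dv[1])).round(2))
# base plate mask
k=(W[...,2]>.0025)&(W[...,2]<.009)&(hsv[...,1]<70); k[:100]=0;k[205:]=0;k[:,:145]=0;k[:,430:]=0
Q=W[k][:,:2].astype(np.float32); r=cv2.minAreaRect(Q*1000); print("plate",r, cv2.boxPoints(r).round(0).tolist())
```

```text
d
from back [0.4501 0.0224] from tip [0.4512 0.0227] yaw 15.14 len 0.1102 width 0.0159 ztop 0.0162
d
from back [0.4492 0.0227] from tip [0.4517 0.0234] yaw 15.46 len 0.1116 width 0.0176 ztop 0.0162
a
from back [0.4904 0.424 ] from tip [0.4945 0.4239] yaw -1.68 len 0.1861 width 0.0349 ztop 0.0602
e
from back [0.4868 0.1921] from tip [0.4867 0.1921] yaw 0.61 len 0.0959 width 0.0257 ztop 0.0343
back comb x=80 1006 [0.5206 0.2919] deg 178.42 x at ymid 0.521 y range [0.1623 0.1638 0.4491 0.4507] z 0.0372
front comb x=20 1048 [0.4617 0.2918] deg 178.35 x at ymid 0.4625 y range [0.1639 0.1656 0.4499 0.4517] z 0.037
a-e [0.0057 0.2318] 0.2319 yaw -1.41
plate ((490.61181640625, 288.6048278808594), (257.9244384765625, 100.10877990722656), 88.39178466796875) [[437.0, 161.0], [537.0, 158.0], [544.0, 416.0], [444.0, 419.0]]
```

```bash
python3 -c "
from h import *; go([.4506,.0227,.10],15.2)"
```

```text
t 3.75 pos [0.4504 0.2713 0.3282] yaw -0.0 shift [0.01 6.21 5.71] turn [ 0.001  0.    -0.169]
```

```bash
python3 -m crank '0 0.78 0.7 0 0 0;0 0.78 0.7 0 0 0;0 0.78 0.7 0 0 0;0 0.78 0.7 0 0 0;0 0.78 0.7 0 0 0' 0 40 >/dev/null && python3 -m crank '0 0.78 0.7 0 0 0;0 0.77 0.7 0 0 0;0 0.76 0.8 0 0 0;0 0 0 0 0 -0.085;0 0 0 0 0 -0.085' >/dev/null; python3 -m crank '0 0 0 0 0 0;0 0 0 0 0 0;0 0 0 0 0 0;0 0 0 0 0 0;0 0 0 0 0 0' | tail -2
python3 -c "
from h import *; go([.4506,.0227,.004],15.2)"
```

```text
finger_gap: 0.502
gripper_force: 0.0
t 5.25 pos [0.4504 0.0243 0.1008] yaw 15.33 shift [-0.01  0.04  2.42] turn [ 0.    -0.     0.001]
```

```bash
python3 -m crank '0 0.04 0.5 0 0 0;0 0 0.6 0 0 0;0 0 0.6 0 0 0;0 0 0.5 0 0 0;0 0 0.22 0 0 0'  && python3 -m crank '0 0 0 0 0 0;0 0 0 0 0 0;0 0 0 0 0 0;0 0 0 0 0 0;0 0 0 0 0 0' -1 40 >/dev/null; python3 -m crank '0 0 0 0 0 0;0 0 0 0 0 0;0 0 0 0 0 0;0 0 0 0 0 0;0 0 0 0 0 0'
```

```text
t: 5.75
tcp_pos: [0.4501, 0.023, 0.0024]
tool_rot: [0.991, 0.134, -0.001, -0.0]
force: [0.5, 0.5, 0.3]
finger_gap: 0.497
gripper_force: 0.0
t: 6.75
tcp_pos: [0.451, 0.0226, 0.0041]
tool_rot: [0.991, 0.134, 0.0, 0.0]
force: [1.2, -0.4, 5.0]
finger_gap: 0.167
gripper_force: 41.0
```

```bash
python3 -m crank '0 0 -0.3 0 0 0;0 0 -0.8 0 0 0;0 0 -0.9 0 0 0;0 0 -0.9 0 0 0;0 0 -0.9 0 0 0'
python3 - <<'E'
from h import *
from station import snapshot
d=snapshot("wrist"); np.savez("w4.npz",**d); cv2.imwrite("pics/w4.png",d["image"][:,:,::-1])
s=snapshot("side"); np.savez("s4.npz",**s); p=proj(s,[.45,.02,.16])[0].astype(int); print(p)
c=s["image"][p[1]-60:p[1]+60,p[0]-60:p[0]+60,::-1]; c=cv2.resize(c,(480,480),interpolation=cv2.INTER_CUBIC)
cv2.imwrite("pics/ws4.png",np.hstack([cv2.resize(d["image"][240:,160:480,::-1],(320,240)),np.zeros((240,0,3),np.uint8)]) if 0 else np.hstack([c,cv2.copyMakeBorder(d["image"][240:,160:480,::-1],0,240,0,0,cv2.BORDER_CONSTANT)]))
go([.4891,.250,.16],-1.6)
E
```

```text
t: 7.25
tcp_pos: [0.4498, 0.0228, 0.1575]
tool_rot: [0.991, 0.134, -0.0, -0.0]
force: [1.1, -0.8, 0.1]
finger_gap: 0.169
gripper_force: 40.5
[308 198]
t 7.35 pos [0.4532 0.0223 0.1601] yaw 15.37 shift [ 2.37 -5.25  0.  ] turn [ 0.002 -0.006  0.188]
```

View pics/ws4.png

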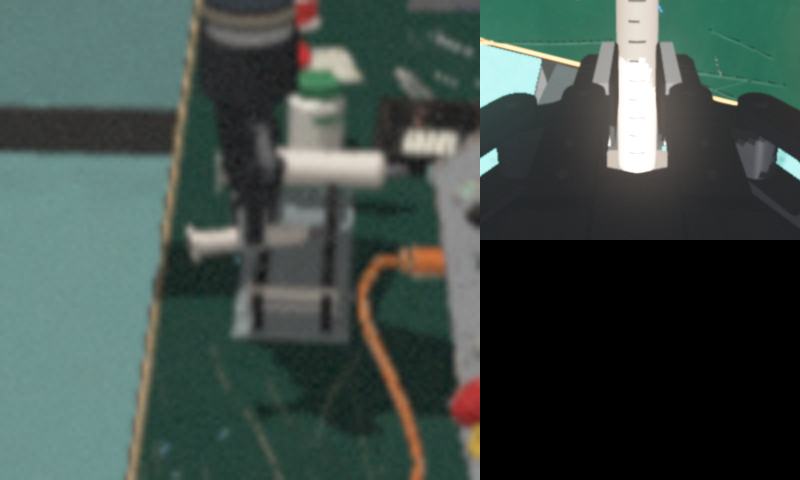

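Syringe_d is held between the pads, flange back and cap forward. I'll check its pitch and along-axis offset from depth.

```bash
cat >> h.py <<'E'
def held(d,s,r,L,cap,umin=285,umax=355):
    """held syringe in the tool frame: top-line z along tool x, extents"""
    W=world(d); R=Ro.from_quat(s["tool_rot"]); T=R.inv().apply(np.nan_to_num(W.reshape(-1,3),nan=9)-s["tcp_pos"]).reshape(W.shape)
    m=(abs(T[...,1])<r*.5)&(T[...,2]<0.015)&(T[...,2]>-.045)&(abs(T[...,0])<.13)
    P=T[m]; x=P[:,0]; e=np.percentile(x,[.3,99.7])
    b=(x>e[1]-cap-L+.008)&(x<e[1]-cap-.006)&(abs(P[:,1])<r*.25)
    k=np.polyfit(x[b],P[b][:,2],1); 
    print("tip x",e[1].round(4),"back",e[0].round(4),"-> centre x",(e[1]-cap-L/2).round(4),"axis z",(np.polyval(k,0)+r).round(4),"pitch deg (tip down +)",np.degrees(k[0]).round(2),"n",b.sum())
E
python3 - <<'E'
from h import *
from station import telemetry
s=telemetry.sense(); held(dict(np.load("w4.npz")),s,.008,.092,.017)
E
```

```text
tip x 0.06 back -0.0439 -> centre x -0.003 axis z -0.0003 pitch deg (tip down +) 0.95 n 2130
```

```bash
python3 -m crank '0.34 -0.75 0 0 0 0;0.34 -0.75 0 0 0 0;0.34 -0.75 0 0 0 0;0.34 -0.75 0 0 0 0;0.34 -0.75 0 0 0 0' >/dev/null && python3 -m crank '0.34 -0.75 0 0 0 0;0.33 -0.75 0 0 0 0;0 0 0 0 0 0.094;0 0 0 0 0 0.094;0 0 0 0 0 0' >/dev/null;  python3 -m crank '0 0 0 0 0 0;0 0 0 0 0 0;0 0 0 0 0 0;0 0 0 0 0 0;0 0 0 0 0 0'
python3 - <<'E'
from h import *
from station import snapshot,telemetry
for i in range(4):
    d=snapshot("wrist"); s=telemetry.sense(); held(d,s,.008,.092,.017); go([.4891,.250,.060],-1.6,s)
np.savez("w5.npz",**d)
E
```

```text
t: 8.85
tcp_pos: [0.4865, 0.2501, 0.1557]
tool_rot: [1.0, -0.014, 0.0, -0.0]
force: [0.2, 0.4, -0.5]
finger_gap: 0.165
gripper_force: 40.5
tip x 0.0632 back -0.041 -> centre x 0.0002 axis z -0.0031 pitch deg (tip down +) 0.37 n 2046
t 8.9 pos [0.4865 0.2502 0.1558] yaw -1.57 shift [0.06 0.   2.39] turn [-0. -0.  0.]
tip x 0.0632 back -0.0409 -> centre x 0.0002 axis z -0.0031 pitch deg (tip down +) 0.5 n 2045
t 8.95 pos [0.4865 0.2502 0.1558] yaw -1.57 shift [0.06 0.   2.39] turn [-0. -0.  0.]
tip x 0.0632 back -0.0409 -> centre x 0.0002 axis z -0.0031 pitch deg (tip down +) 0.47 n 2033
t 9.0 pos [0.4865 0.2502 0.1558] yaw -1.57 shift [0.06 0.   2.39] turn [-0. -0.  0.]
tip x 0.0632 back -0.0411 -> centre x 0.0002 axis z -0.0031 pitch deg (tip down +) 0.43 n 2029
t 9.05 pos [0.4865 0.2502 0.1558] yaw -1.57 shift [0.06 0.   2.39] turn [-0. -0.  0.]
```

```bash
python3 -m crank '0.04 0 0.7 0 0 0;0 0 0.7 0 0 0;0 0 0.6 0 0 0;0 0 0.3 0 0 0;0 0 0.3 0 0 0' && python3 -m crank '0 0 0.2 0 0 0;0 0 0.2 0 0 0;0 0 0.12 0 0 0;0 0 0 0 0 0;0 0 0 0 0 0'
```

```text
t: 9.55
tcp_pos: [0.4883, 0.2503, 0.0511]
tool_rot: [1.0, -0.014, 0.0, -0.0]
force: [0.1, -0.4, -0.1]
finger_gap: 0.164
gripper_force: 40.5
t: 10.05
tcp_pos: [0.4884, 0.2503, 0.0312]
tool_rot: [1.0, -0.014, 0.0, -0.0]
force: [0.7, -0.4, -0.1]
finger_gap: 0.165
gripper_force: 40.5
```

```bash
python3 -m crank '0 0 0.05 0 0 0;0 0 0.04 0 0 0;0 0 0 0 0 0;0 0 0 0 0 0;0 0 0 0 0 0'
```

```text
t: 10.55
tcp_pos: [0.4884, 0.2502, 0.0275]
tool_rot: [1.0, -0.014, 0.0, -0.0]
force: [-0.2, -1.4, 1.0]
finger_gap: 0.166
gripper_force: 40.7
```

```bash
python3 -m crank '0 0 0 0 0 0;0 0 0 0 0 0;0 0 0 0 0 0;0 0 0 0 0 0;0 0 0 0 0 0' -0.2 && python3 -m crank '0 0 -0.3 0 0 0;0 0 -0.6 0 0 0;0 0 -0.9 0 0 0;0 0 -0.9 0 0 0;0 0 -0.9 0 0 0' 
python3 -m crank '0 0.9 -0.3 0 0 0;0 0.9 0 0 0 0;0 0.9 0 0 0 0;0 0.9 0 0 0 0;0 0 0 0 0 0' >/dev/null
python3 - <<'E'
from h import *
from station import snapshot
d=snapshot("wrist"); cv2.imwrite("pics/w6.png",d["image"][:,:,::-1]); np.savez("w6.npz",**d)
go([.5149,-.2919,.17],21.5)
E
```

```text
t: 11.05
tcp_pos: [0.488, 0.2503, 0.0273]
tool_rot: [1.0, -0.014, -0.0, 0.0]
force: [0.4, 0.6, -0.3]
finger_gap: 0.402
gripper_force: 0.0
t: 11.55
tcp_pos: [0.4878, 0.2502, 0.1735]
tool_rot: [1.0, -0.014, 0.0, -0.0]
force: [0.1, -0.6, -0.6]
finger_gap: 0.399
gripper_force: 0.0
t 12.1 pos [0.4842 0.1047 0.1842] yaw -1.8 shift [1.08 9.89 0.35] turn [-0.    -0.    -0.259]
```

View pics/w6.png

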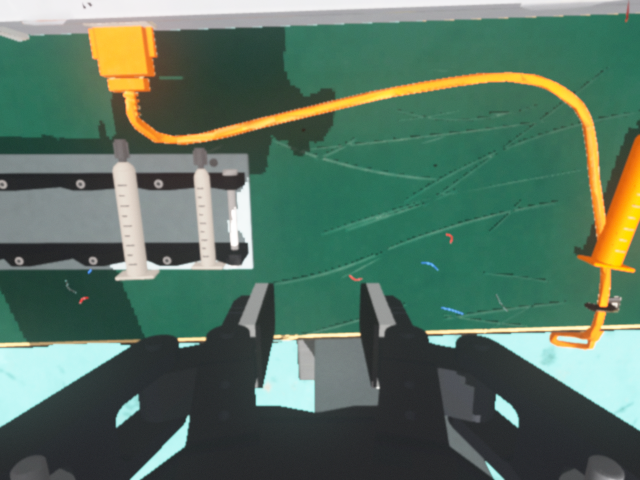

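Syringe_d lies at (130,220) next to e (205,210) with its tip the same way. On to syringe_c.

```bash
python3 -m crank '0.11 0.99 0 0 0 0;0.11 0.99 0 0 0 0;0.11 0.99 0 0 0 0;0.11 0.99 0 0 0 0;0.11 0.99 0 0 0 0' 0.2 >/dev/null && python3 -m crank '0.11 0.99 0 0 0 0;0.11 0.99 0 0 0 0;0.11 0.99 0 0 0 0;0.11 0.99 0 0 0 0;0.11 0.99 0 0 0 0' >/dev/null && python3 -m crank '0 0 0.35 0 0 -0.087;0 0 0.4 0 0 -0.087;0 0 0.4 0 0 -0.086;0 0 0.4 0 0 0;0 0 0 0 0 0' >/dev/null && python3 -m crank '0 0 0 0 0 0;0 0 0 0 0 0;0 0 0 0 0 0;0 0 0 0 0 0;0 0 0 0 0 0'|head -2
python3 - <<'E'
from h import *
d=dict(np.load("w6.npz"))
print("placed d"); syringe(d,(105,130,165,285),.0313,.092,.017,.028)
print("e"); syringe(d,(190,140,217,275),.028,.080,.016,.024)
go([.5149,-.2919,.004],21.5)
E
```

```text
t: 14.1
tcp_pos: [0.5174, -0.2909, 0.1219]
placed d
from back [0.4865 0.2503] from tip [0.4883 0.2503] yaw 0.31 len 0.1108 width 0.0482 ztop 0.0389
e
from back [0.4862 0.1922] from tip [0.4876 0.1921] yaw -4.01 len 0.0974 width 0.0203 ztop 0.0342
t 14.1 pos [ 0.5174 -0.2909  0.1219] yaw 21.82 shift [-0.07 -0.    2.95] turn [ 0.001 -0.     0.004]
```

```bash
python3 -m crank '-0.07 0 0.7 0 0 0;0 0 0.8 0 0 0;0 0 0.7 0 0 0;0 0 0.45 0 0 0;0 0 0.25 0 0 0'  && python3 -m crank '0 0 0.05 0 0 0;0 0 0 0 0 0;0 0 0 0 0 0;0 0 0 0 0 0;0 0 0 0 0 0' -1 40 >/dev/null; python3 -m crank '0 0 0 0 0 0;0 0 0 0 0 0;0 0 0 0 0 0;0 0 0 0 0 0;0 0 0 0 0 0' && python3 -m crank '0 0 -0.3 0 0 0;0 0 -0.8 0 0 0;0 0 -0.9 0 0 0;0 0 -1 0 0 0;0 0 -0.8 0 0 0' >/dev/null && python3 -m crank '0 0 0 0 0 0;0 0 0 0 0 0;0 0 0 0 0 0;0 0 0 0 0 0;0 0 0 0 0 0'
python3 - <<'E'
from h import *
from station import snapshot,telemetry
d=snapshot("wrist"); s=telemetry.sense(); held(d,s,.011,.112,.019); go([.4907,.308,.16],-1.6,s); np.savez("w7.npz",**d)
E
```

```text
t: 14.6
tcp_pos: [0.5138, -0.2913, 0.0037]
tool_rot: [0.982, 0.189, -0.001, -0.001]
force: [0.2, -0.1, -0.4]
finger_gap: 0.601
gripper_force: 0.0
t: 15.6
tcp_pos: [0.5149, -0.292, 0.0038]
tool_rot: [0.982, 0.189, 0.0, 0.0]
force: [-0.6, 1.6, 6.5]
finger_gap: 0.238
gripper_force: 40.1
t: 16.6
tcp_pos: [0.514, -0.2913, 0.1538]
tool_rot: [0.982, 0.189, -0.001, -0.001]
force: [0.0, 0.4, -0.2]
finger_gap: 0.241
gripper_force: 39.7
tip x 0.0746 back -0.0359 -> centre x -0.0004 axis z -0.006 pitch deg (tip down +) 0.35 n 3507
t 16.65 pos [ 0.5141 -0.2914  0.154 ] yaw 21.82 shift [  5.03 -14.13  -0.12] turn [-0.001  0.001  0.26 ]
```

```bash
python3 -m crank '-0.93 -0.37 0 0 0 0;0.4 -0.92 0 0 0 0;0.4 -0.92 0 0 0 0;0.4 -0.92 0 0 0 0;0.4 -0.92 0 0 0 0' >/dev/null && python3 -m crank '0.4 -0.92 0 0 0 0;0.4 -0.92 0 0 0 0;0.4 -0.92 0 0 0 0;0.4 -0.92 0 0 0 0;0.4 -0.92 0 0 0 0' >/dev/null && python3 -m crank '0.4 -0.92 0 0 0 0;0.4 -0.92 0 0 0 0;0.4 -0.92 0 0 0 0;0.4 -0.92 0 0 0 0;0.4 -0.92 0 0 0 0' >/dev/null && python3 -m crank '0.36 -0.88 0 0 0 0;0 0 0 0 0 0.087;0 0 0 0 0 0.087;0 0 0 0 0 0.086;0 0 0 0 0 0' >/dev/null && python3 -m crank '0 0 0 0 0 0;0 0 0 0 0 0;0 0 0 0 0 0;0 0 0 0 0 0;0 0 0 0 0 0'
python3 - <<'E'
from h import *
from station import snapshot,telemetry
d=snapshot("wrist"); s=telemetry.sense(); held(d,s,.011,.112,.019); go([.4907,.308,.029],-1.6,s)
E
```

```text
t: 19.15
tcp_pos: [0.4913, 0.3076, 0.1554]
tool_rot: [1.0, -0.014, 0.0, -0.0]
force: [0.5, -0.1, -0.6]
finger_gap: 0.24
gripper_force: 39.6
tip x 0.0747 back -0.0357 -> centre x -0.0003 axis z -0.0063 pitch deg (tip down +) 0.36 n 3476
t 19.2 pos [0.4913 0.3076 0.1553] yaw -1.56 shift [-0.02 -0.01  3.16] turn [-0.  0.  0.]
```

```bash
python3 -m crank '-0.02 -0.01 0.7 0 0 0;0 0 0.7 0 0 0;0 0 0.6 0 0 0;0 0 0.4 0 0 0;0 0 0.3 0 0 0' >/dev/null && python3 -m crank '0 0 0.25 0 0 0;0 0 0.15 0 0 0;0 0 0.05 0 0 0;0 0 0.05 0 0 0;0 0 0 0 0 0'
```

```text
t: 20.2
tcp_pos: [0.4908, 0.3079, 0.028]
tool_rot: [1.0, -0.014, 0.0, 0.0]
force: [-0.4, -0.9, 1.1]
finger_gap: 0.24
gripper_force: 39.7
```

```bash
python3 -m crank '0 0 0 0 0 0;0 0 0 0 0 0;0 0 0 0 0 0;0 0 0 0 0 0;0 0 0 0 0 0' -0.1 && python3 -m crank '0 0 -0.3 0 0 0;0 0 -0.6 0 0 0;0 0 -0.9 0 0 0;0 0 -0.9 0 0 0;0 0 -0.9 0 0 0' >/dev/null && python3 -m crank '0 0.9 -0.3 0 0 0;0 0.9 0 0 0 0;0 0.9 0 0 0 0;0 0.9 0 0 0 0;0 0 0 0 0 0' >/dev/null
python3 - <<'E'
from h import *
from station import snapshot
d=snapshot("wrist"); cv2.imwrite("pics/w8.png",d["image"][:,:,::-1]); np.savez("w8.npz",**d)
go([.5048,-.4094,.17],-20.65)
E
```

```text
t: 20.7
tcp_pos: [0.4906, 0.3082, 0.0273]
tool_rot: [1.0, -0.014, 0.0, -0.0]
force: [-0.2, -0.3, 0.2]
finger_gap: 0.449
gripper_force: 0.0
t 21.75 pos [0.4866 0.1626 0.1842] yaw -1.79 shift [ 0.9  14.28  0.35] turn [-0.   -0.    0.21]
```

View pics/w8.png

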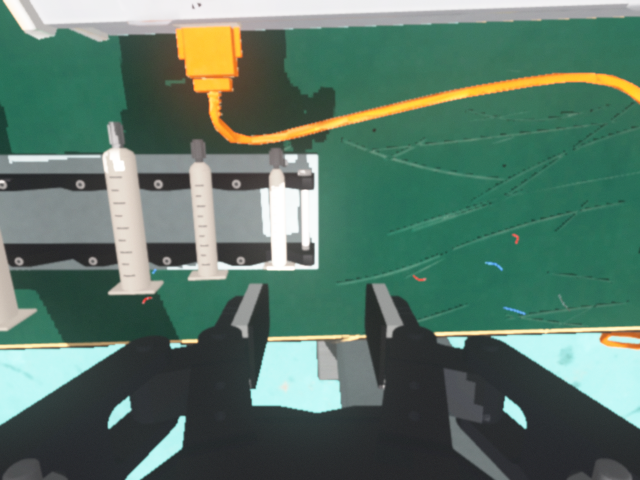

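Syringe_c (125,230) and d (205,220) lie in their notches next to e (278,220), all tips the same way. Now syringe_b.

```bash
python3 -m crank '0.06 0.95 0 0 0 0;0.06 0.95 0 0 0 0;0.06 0.95 0 0 0 0;0.06 0.95 0 0 0 0;0.06 0.95 0 0 0 0' 0.4 >/dev/null && python3 -m crank '0.06 0.95 0 0 0 0;0.06 0.95 0 0 0 0;0.06 0.95 0 0 0 0;0.06 0.95 0 0 0 0;0.06 0.95 0 0 0 0' >/dev/null && python3 -m crank '0.06 0.95 0 0 0 0;0.06 0.95 0 0 0 0;0.06 0.95 0 0 0 0;0.06 0.97 0 0 0 0;0.06 0.96 0 0 0 0' >/dev/null && python3 -m crank '0 0 0.35 0 0 0.07;0 0 0.4 0 0 0.07;0 0 0.4 0 0 0.07;0 0 0.4 0 0 0;0 0 0 0 0 0' >/dev/null && python3 -m crank '0 0 0 0 0 0;0 0 0 0 0 0;0 0 0 0 0 0;0 0 0 0 0 0;0 0 0 0 0 0'|tail -2
python3 - <<'E'
from h import *
from station import snapshot
d=snapshot("wrist"); np.savez("w9.npz",**d)
d=dict(np.load("w8.npz"))
print("placed c"); syringe(d,(100,115,165,300),.0356,.112,.019,.034)
go([.5048,-.4094,.0045],-20.65)
E
```

```text
finger_gap: 0.696
gripper_force: 0.0
placed c
from back [0.4875 0.3081] from tip [0.4903 0.3081] yaw -0.97 len 0.1337 width 0.0288 ztop 0.0458
t 24.3 pos [ 0.5069 -0.408   0.1217] yaw -20.48 shift [-0.04  0.05  2.93] turn [ 0.    -0.     0.002]
```

```bash
python3 -m crank '-0.04 0.05 0.7 0 0 0;0 0 0.8 0 0 0;0 0 0.7 0 0 0;0 0 0.45 0 0 0;0 0 0.25 0 0 0'  && python3 -m crank '0 0 0.03 0 0 0;0 0 0 0 0 0;0 0 0 0 0 0;0 0 0 0 0 0;0 0 0 0 0 0' -1 45 >/dev/null; python3 -m crank '0 0 0 0 0 0;0 0 0 0 0 0;0 0 0 0 0 0;0 0 0 0 0 0;0 0 0 0 0 0' && python3 -m crank '0 0 -0.3 0 0 0;0 0 -0.8 0 0 0;0 0 -0.9 0 0 0;0 0 -1 0 0 0;0 0 -0.8 0 0 0' >/dev/null && python3 -m crank '0 0 0 0 0 0;0 0 0 0 0 0;0 0 0 0 0 0;0 0 0 0 0 0;0 0 0 0 0 0'
python3 - <<'E'
from h import *
from station import snapshot,telemetry
d=snapshot("wrist"); s=telemetry.sense(); held(d,s,.014,.136,.020); go([.4723,-.41,.16],-20.65,s); go([.4923,.366,.16],-1.6,s)
E
```

```text
t: 24.8
tcp_pos: [0.5038, -0.4084, 0.0034]
tool_rot: [0.984, -0.178, -0.001, -0.001]
force: [-0.3, -0.2, 1.1]
finger_gap: 0.7
gripper_force: 0.0
t: 25.8
tcp_pos: [0.5051, -0.4096, 0.0051]
tool_rot: [0.984, -0.178, 0.001, 0.0]
force: [-1.1, -0.3, 6.0]
finger_gap: 0.304
gripper_force: 44.9
t: 26.8
tcp_pos: [0.504, -0.4085, 0.1544]
tool_rot: [0.984, -0.178, -0.001, -0.001]
force: [-0.6, -0.3, 0.3]
finger_gap: 0.307
gripper_force: 44.6
tip x 0.0879 back -0.0319 -> centre x -0.0001 axis z -0.0078 pitch deg (tip down +) 0.41 n 5489
t 26.85 pos [ 0.5042 -0.4087  0.1547] yaw -20.48 shift [-0.73  0.31 -0.13] turn [-0.001  0.001  0.002]
t 26.85 pos [ 0.5042 -0.4087  0.1547] yaw -20.48 shift [ -7.05 -18.04  -0.1 ] turn [-0.001  0.001 -0.21 ]
```

```bash
python3 -m crank '-0.73 0.31 -0.1 0 0 0;-0.32 -0.92 0 0 0 0;-0.32 -0.92 0 0 0 0;-0.32 -0.92 0 0 0 0;-0.32 -0.92 0 0 0 0' >/dev/null && python3 -m crank '-0.32 -0.92 0 0 0 0;-0.32 -0.92 0 0 0 0;-0.32 -0.92 0 0 0 0;-0.32 -0.92 0 0 0 0;-0.32 -0.92 0 0 0 0' >/dev/null && python3 -m crank '-0.32 -0.92 0 0 0 0;-0.32 -0.92 0 0 0 0;-0.32 -0.92 0 0 0 0;-0.32 -0.92 0 0 0 0;-0.32 -0.92 0 0 0 0' >/dev/null && python3 -m crank '-0.32 -0.92 0 0 0 0;-0.32 -0.92 0 0 0 0;-0.32 -0.92 0 0 0 0;-0.32 -0.92 0 0 0 0;-0.32 -0.92 0 0 0 0' >/dev/null && python3 -m crank '-0.24 -0.87 0 0 0 0;0 0 0 0 0 -0.07;0 0 0 0 0 -0.07;0 0 0 0 0 -0.07;0 0 0 0 0 0' >/dev/null && python3 -m crank '0 0 0 0 0 0;0 0 0 0 0 0;0 0 0 0 0 0;0 0 0 0 0 0;0 0 0 0 0 0'
python3 - <<'E'
from h import *
from station import snapshot,telemetry
d=snapshot("wrist"); s=telemetry.sense(); held(d,s,.014,.136,.020); go([.4923,.366,.031],-1.6,s)
E
```

```text
t: 29.85
tcp_pos: [0.4929, 0.3655, 0.1601]
tool_rot: [1.0, -0.014, 0.0, -0.0]
force: [0.8, 0.1, -1.0]
finger_gap: 0.311
gripper_force: 44.6
tip x 0.0881 back -0.0317 -> centre x 0.0001 axis z -0.008 pitch deg (tip down +) 0.36 n 5492
t 29.9 pos [0.4929 0.3655 0.1602] yaw -1.59 shift [-0.02 -0.01  3.23] turn [-0. -0.  0.]
```

```bash
python3 -m crank '-0.02 -0.01 0.7 0 0 0;0 0 0.7 0 0 0;0 0 0.6 0 0 0;0 0 0.4 0 0 0;0 0 0.3 0 0 0' >/dev/null && python3 -m crank '0 0 0.25 0 0 0;0 0 0.15 0 0 0;0 0 0.08 0 0 0;0 0 0.05 0 0 0;0 0 0 0 0 0'
```

```text
t: 30.9
tcp_pos: [0.4923, 0.3661, 0.0312]
tool_rot: [1.0, -0.014, 0.0, -0.0]
force: [-1.5, 0.3, -1.1]
finger_gap: 0.311
gripper_force: 44.6
```

```bash
python3 -m crank '0 0 0.03 0 0 0;0 0 0.02 0 0 0;0 0 0 0 0 0;0 0 0 0 0 0;0 0 0 0 0 0' && python3 -m crank '0 0 0 0 0 0;0 0 0 0 0 0;0 0 0 0 0 0;0 0 0 0 0 0;0 0 0 0 0 0' -0.06 && python3 -m crank '0 0 -0.3 0 0 0;0 0 -0.6 0 0 0;0 0 -0.9 0 0 0;0 0 -0.9 0 0 0;0 0 -0.9 0 0 0' >/dev/null && python3 -m crank '-0.5 0.6 -0.9 0 0 0;-0.5 0.6 -0.9 0 0 0;-0.5 0.6 -0.9 0 0 0;0 0 0 0 0 0;0 0 0 0 0 0' >/dev/null
python3 - <<'E'
from h import *
from station import snapshot
d=snapshot("wrist"); cv2.imwrite("pics/w10.png",d["image"][:,:,::-1]); np.savez("w10.npz",**d)
E
```

```text
t: 31.4
tcp_pos: [0.4926, 0.3658, 0.0301]
tool_rot: [1.0, -0.014, 0.001, 0.0]
force: [-1.6, -1.7, 5.4]
finger_gap: 0.309
gripper_force: 45.3
t: 31.9
tcp_pos: [0.492, 0.366, 0.0287]
tool_rot: [1.0, -0.014, -0.0, 0.0]
force: [0.8, 0.2, -0.3]
finger_gap: 0.468
gripper_force: 0.0
```

View pics/w10.png

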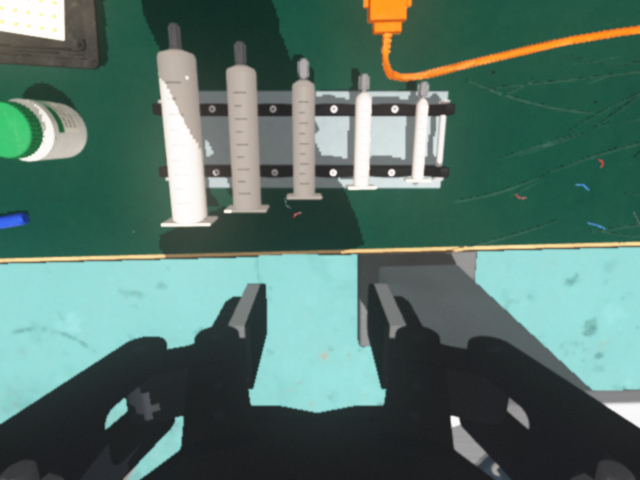

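The five lie in size order at (183,140), (243,140), (303,135), (362,135) and (422,135), all tips up. One last numeric check of centring and seat height.

Run:
```python
from h import *
from station import telemetry
d=dict(np.load("w10.npz"))
for n,b,z,L,c,h in(("a",(150,15,215,232),.044,.160,.022,.043),("b",(222,35,272,218),.0398,.136,.02,.038),("c",(285,50,326,204),.0356,.112,.019,.033),("d",(345,65,380,193),.0313,.092,.017,.029),("e",(408,75,434,186),.028,.08,.016,.025)):
    print(n,end=" "); syringe(d,b,z,L,c,h)
s=telemetry.sense(); print(s["t"],np.round(s["tcp_pos"],3),np.round(s["qd"],3))
```

```text
a from back [0.4911 0.4239] from tip [0.4951 0.4238] yaw -1.65 len 0.186 width 0.035 ztop 0.0602
b from back [0.4912 0.3657] from tip [0.493  0.3657] yaw -1.67 len 0.1578 width 0.0281 ztop 0.0529
c from back [0.4903 0.3077] from tip [0.4908 0.3077] yaw -1.66 len 0.1315 width 0.0217 ztop 0.0459
d from back [0.4876 0.2489] from tip [0.4889 0.249 ] yaw 1.75 len 0.1103 width 0.0263 ztop 0.0388
e from back [0.4873 0.1916] from tip [0.4876 0.1916] yaw -0.28 len 0.0963 width 0.0247 ztop 0.0343
32.95 [0.43  0.296 0.281] [ 0.005  0.044  0.001 -0.001  0.001 -0.001]
```

```bash
python3 -m crank '0 0 0 0 0 0;0 0 0 0 0 0;0 0 0 0 0 0;0 0 0 0 0 0;0 0 0 0 0 0' >/dev/null; python3 -c "
from station import manip; print(manip.sign_off())"
```

```text
the job is handed in; nothing more can be done
None
```

Syringes b, c and d now lie in the free notches in size order between a and e, tips the same way and within about 2 mm of centre, and the job was handed in at about 33 s; sign_off returned no verdict.

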